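Open the square jar whose cap may be reverse-threaded and hold the cap up

TASK

The square jar in the well of the wooden rack nearer the robot is to be refilled, but nothing on its steel screw cap shows whether it has an ordinary or a reverse thread. Try the cap one way and, if it binds, the other; unscrew it, lift it straight off, and finish still holding it in the gripper, upright and a good hand's breadth clear above the open jar. Leave the jar seated in its well, and do not disturb the other jar, the mug or the silicone lid.

Things in the scene. Friction and masses are not known exactly. Their poses are not given: they have to be found in the camera images.
- rack: Dark wooden rack, 252 x 99 mm and 45 mm high, fixed to the counter, with two square wells in a row 150 mm apart. Origin at the centre of its underside; its x axis runs along the row: the near well (the jar to be opened) is at x = -75 mm, the far well at x = +75 mm. The wells are 83 mm square with their floor 10 mm above the counter.
- jar_1_center (a point): Square clear-glass jar, one of two that look alike; either may stand in either well. Body 80 x 80 x 90 mm, 0.45 kg, loose in its well with 1.5 mm of play all round: the well keeps it from turning (about 2 degrees of play) but it would lift out. The point is the centre of its body, 45 mm above its underside; z up. Its flat shoulder is 90 mm above its underside.
- jar_1_mouth (a point): Centre of the rim of jar_1's round neck (34 mm across), 119 mm above its underside, under the cap. Three ledges of coarse jar thread stand out from the neck, 45 mm across. One of the two jars is threaded right-handed (opens anticlockwise seen from above), the other left-handed (opens clockwise); nothing outside shows which.
- cap_1_center (a point): Round steel cap on jar_1, 58 mm across, 30 mm tall, 70 g; point: its centre, 15 mm below its top; z up. Closed, it ends 5 mm above the glass shoulder. A springy liner in it drags slightly (under 0.2 N m). The closing way it meets a hard stop within 0.15 rad; the opening way it can lift off from 0.9 rad until the next stop at 1.4 rad (1.15 is right).
- jar_2_center (a point): Square clear-glass jar, one of two that look alike; either may stand in either well. Body 80 x 80 x 90 mm, 0.45 kg, loose in its well with 1.5 mm of play all round: the well keeps it from turning (about 2 degrees of play) but it would lift out. The point is the centre of its body, 45 mm above its underside; z up. Its flat shoulder is 90 mm above its underside.
- jar_2_mouth (a point): Centre of the rim of jar_2's round neck (34 mm across), 119 mm above its underside, under the cap. Three ledges of coarse jar thread stand out from the neck, 45 mm across. One of the two jars is threaded right-handed (opens anticlockwise seen from above), the other left-handed (opens clockwise); nothing outside shows which.
- cap_2_center (a point): Round steel cap on jar_2, 58 mm across, 30 mm tall, 70 g; point: its centre, 15 mm below its top; z up. Closed, it ends 5 mm above the glass shoulder. A springy liner in it drags slightly (under 0.2 N m). The closing way it meets a hard stop within 0.15 rad; the opening way it can lift off from 0.9 rad until the next stop at 1.4 rad (1.15 is right).
- mug_center (a point): Bystander: white enamel mug, 76 mm across and 75 mm tall with a handle, standing on the counter beside the rack; the point is its centre, half-way up.
- silicone_lid_center (a point): Bystander: flat orange silicone lid, 106 mm across, 8 mm thick with a 14 mm knob on top and a tab, lying on the counter on the other side of the rack; the point is its centre.
Mind the look-alikes: they are no part of the job. Leave any orange look-alike of the part that bears cap_2_center alone. Leave any red look-alike of the part that bears jar_1_center alone.

How it is judged (in metres and radians):
On the way, in this order (a step that is already met when the one before it is completed fails the run):
1. the near jar's cap has been unscrewed: turned on the neck by more than 0.6 rad, still sitting on the neck (((x of jar_1_center in the frame of rack below 0 m and angle between the x axis of cap_1_center and the x axis of jar_1_center, either way round above 0.6 rad and z of cap_1_center in the frame of jar_1_center below 0.075 m and horizontal distance between cap_1_center and jar_1_center below 0.015 m) or (x of jar_2_center in the frame of rack below 0 m and angle between the x axis of cap_2_center and the x axis of jar_2_center, either way round above 0.6 rad and z of cap_2_center in the frame of jar_2_center below 0.075 m and horizontal distance between cap_2_center and jar_2_center below 0.015 m))), for 0.1 s.
2. the cap has been lifted straight off: its lower edge is above the rim of the neck, still over the jar (((x of jar_1_center in the frame of rack below 0 m and z of cap_1_center in the frame of jar_1_center above 0.095 m and horizontal distance between cap_1_center and jar_1_center below 0.03 m) or (x of jar_2_center in the frame of rack below 0 m and z of cap_2_center in the frame of jar_2_center above 0.095 m and horizontal distance between cap_2_center and jar_2_center below 0.03 m))), for 0.05 s.
At the end, for the whole second after the job is handed in: The near jar's cap is gripped by the fingers and clear of the jar, at rest, upright within 20 degrees, its centre within 60 mm of the jar's axis and lifted 60 to 235 mm above its closed height; both jars are seated upright in their wells within 8 mm and the other cap is on its jar, undisturbed (((x of jar_1_center in the frame of rack below 0 m and z of cap_1_center in the frame of jar_1_center between 0.125 and 0.3 m and horizontal distance between cap_1_center and jar_1_center below 0.06 m and angle between cap_1_center's own z axis and vertical below 0.35 rad and contact force between cap_1 and the fingers above 2 N and contact force between cap_1 and jar_1 below 0.05 N and linear speed of cap_1 below 0.03 m/s and distance of each of jar_1_center, jar_2_center, cap_2_center from where it was at the start of the episode below 0.008 m and angle between each of jar_1_center, jar_2_center's own z axis and vertical below 0.12 rad) or (x of jar_2_center in the frame of rack below 0 m and z of cap_2_center in the frame of jar_2_center between 0.125 and 0.3 m and horizontal distance between cap_2_center and jar_2_center below 0.06 m and angle between cap_2_center's own z axis and vertical below 0.35 rad and contact force between cap_2 and the fingers above 2 N and contact force between cap_2 and jar_2 below 0.05 N and linear speed of cap_2 below 0.03 m/s and distance of each of jar_2_center, jar_1_center, cap_1_center from where it was at the start of the episode below 0.008 m and angle between each of jar_2_center, jar_1_center's own z axis and vertical below 0.12 rad))); the arm keeps its last pose, push and grip.
It fails at once if a jar is pulled up or pushed out of its well (by more than 15 mm) (distance of any of jar_1_center, jar_2_center from where it was at the start of the episode above 0.015 m).
It fails at once if the cap of the other jar is disturbed (by more than 8 mm, or turned by more than 0.5 rad) ((x of jar_1_center in the frame of rack above 0 m and (distance of cap_1_center from where it was at the start of the episode above 0.008 m or angle between the x axis of cap_1_center and the x axis of jar_1_center, either way round above 0.5 rad)) or (x of jar_2_center in the frame of rack above 0 m and (distance of cap_2_center from where it was at the start of the episode above 0.008 m or angle between the x axis of cap_2_center and the x axis of jar_2_center, either way round above 0.5 rad))).
It fails at once if the mug or the silicone lid is shifted by more than 20 mm (distance of any of mug_center, silicone_lid_center from where it was at the start of the episode above 0.02 m).
It also fails if it takes over 38 s, if anything falls off the work surface, if the arm or the gripper's body presses on something with over 40 N, if the wrist force passes 120 N, or if a joint passes its speed limit or range.

ROBOT

A 6-joint arm with a two-finger parallel gripper is mounted at the origin on the work surface. World frame = base frame: x ahead of the robot, y to its left, z up, the work surface at z = 0. Lengths are in m, angles in degrees, forces in N, time in s.
With the tool pointing down it reaches from about 0.275 to 0.725 m from the base axis. Payload 15.9 kg.
Tool frame: the origin (TCP) lies on the centre line of the jaws, within the pads' length; the fingertips stand 17 mm ahead of it and the grasp point (between the pads) lies 2 mm behind it; z points along the fingers, y is the line along which they close (so a half turn about z gives the same grasp; the last joint's range is limited). The gripper opens to 85 mm and grips with 20 to 120 N. Pads are 22 mm wide; open, the fingers measure 114 mm over their backs; the gripper's body (76 mm by 85 mm) begins 54 mm behind the grasp point. The pads swing forward as they close: fully open they stand 13 mm farther back than shut.
Start: joints at [-75.745, 12.198, -1.971, 75.831, 0, 90], TCP at [0.123, -0.485, 0.213] pointing down, gripper open.
Joint ranges: [-170.91, 170.91], [-42.67, 98.43], [-65.05, 77.54], [-120.47, 116.71], [-90, 82.35], [-180, 180]. Speed limits (degrees/s): [108.29, 108.29, 136.94, 147.25, 180, 180].

INTERFACE

Orientations are given as a 3x3 rotation matrix whose columns are the frame's x, y, z axes.
In Python, from bench import telemetry, cams, ctrl gives the robot as it stands. The module is installed in compiled form; this text tells all that it offers.
- The arm moves only by the tool jog_arm, never from a script. Its argument "rows" is text: rows parted by semicolons, each of 7 numbers parted by spaces: the shift along the tool's x, y, z in cm, then the turn, a rotation vector about the tool's x, y, z in degrees, then the opening in per cent of the stroke, from 0 (shut) to 100 (fully open). A call has 1 to 10 rows; each row shifts and turns the commanded pose from where the row before left it, along the tool's axes as they then stand; what a row does not reach is not made up. A row lasts 1/12 s, in which the tool goes at most 41.7 mm and 7.16 degrees, less where a joint would pass 70% of its speed; a pose out of reach is approached as far as the arm can. A call is refused whole if a number of a shift passes 4.17 or a number of a turn 7.16, either way. A call with a gripper value outside its range is refused whole. The fingers move at their own pace and stop on an object; "grip_force" is the grip in N (left out, the last holds). Time passes only in rows, so rows that do not move let the fingers close. It gives the time, the measured TCP pose, the force, the opening and the grip force at its end, in the units of the state.
- telemetry.sense(): the state, without advancing time (a new reading comes with each control period).
- cams.get_image(name): name is "scene" or "top" or "wrist"; returns a dict with "img" (384x512x3 uint8, red, green, blue), "fx", "fy", "cx", "cy" (pixels), "k1" (the pictures are not rectified: a ray, as slopes to the right and down, at radius r is drawn at 1 + k1 r^2 times it, then the intrinsics apply), "rvec" (rotation vector, rad) and "tvec" (3), from world to camera coordinates, as OpenCV has them; the wrist camera has in their place "tool_from_camera" (4x4, takes a point from camera to tool coordinates, whose origin is the TCP and whose axes are the flange's). Camera axes: x right, y down, z forward; pixel columns grow to the right and rows downward; lengths in m; the calibration is good to about 2 mm. A picture is of the moment at which its call begins: read the wrist's pose just before it. There is no depth.
- ctrl.close_job(): hands the job in; it is judged then, once.
The state is a dict: "time": time; "q": joint angles; "qvel": joint speeds; "joint_efforts": joint torques, N m; "tool_pos": TCP position; "tool_rot": TCP orientation; "contact_force": force on the tool from outside, world axes, zero at the start; "wrist_torque": the same for the moment, N m; "finger_gap": finger opening in m; "grasp_force": force on a finger pad.
Only numpy, scipy, OpenCV 4.12 (cv2) and the standard library are available. Lean on these libraries where they do the work, as an engineer would, in place of code of your own. Each camera call takes 0.05 s, during which the arm holds its last target. There are 200 camera calls.

## Working session

There is one attempt and no reset: what is moved stays moved. The work goes in short steps, Python scripts to look and compute and a tool call to move; the robot and the scene stay as the last step left them, time stands still between calls to the robot, and variables do not carry over. Pictures are saved under pics/ and viewed, at most 10 in all, crops included, and the job is handed in when it is done.

Besides the shell and the picture viewer there is one more tool, called after "Emit:" in YAML: its name, and indented under it one key for each argument. jog_arm: Moves the arm, as the interface text tells. Its arguments: {"type":"object","properties":{"rows":{"type":"string"},"grip_force":{"type":"number"}},"required":["rows"]}

```bash
mkdir -p pics; python3 - <<'E'
from bench import telemetry,cams
import cv2,numpy as np
s=telemetry.sense()
print({k:np.round(v,3).tolist() for k,v in s.items()})
ims=[]
for n in("scene","top"):
    d=cams.get_image(n); np.save(f'{n}.npy',d,allow_pickle=True)
    print(n,[ (k,np.round(v,4).tolist()) for k,v in d.items() if k!='img'])
    cv2.imwrite(f'pics/{n}0.png',d['img'][...,::-1])
E
```

```text
{'time': 0.0, 'q': [-75.744, 12.224, -2.008, 75.832, -0.001, 89.999], 'qvel': [-0.047, 0.072, -0.09, -0.116, 0.092, -0.024], 'joint_efforts': [-0.002, -68.615, 48.713, 0.017, -0.0, 0.0], 'tool_pos': [0.123, -0.484, 0.213], 'tool_rot': [[0.969, 0.246, -0.0], [0.246, -0.969, 0.001], [-0.0, -0.001, -1.0]], 'contact_force': [0.439, 0.093, -0.465], 'wrist_torque': [-0.041, -0.006, 0.027], 'grasp_force': 0.0, 'finger_gap': 0.086}
scene [('fx', 355.398), ('fy', 355.398), ('cx', 254.8798), ('cy', 193.6989), ('k1', -0.0058), ('rvec', [2.0415, 0.7751, -0.4147]), ('tvec', [-0.4971, -0.1266, 1.1917])]
top [('fx', 479.4526), ('fy', 479.4526), ('cx', 246.2869), ('cy', 200.9051), ('k1', -0.2055), ('rvec', [2.1845, -2.1552, 0.1602]), ('tvec', [0.039, 0.6085, 1.1772])]
```

View pics/scene0.png

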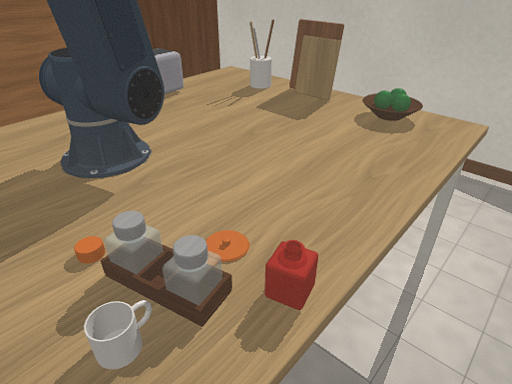

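View pics/top0.png

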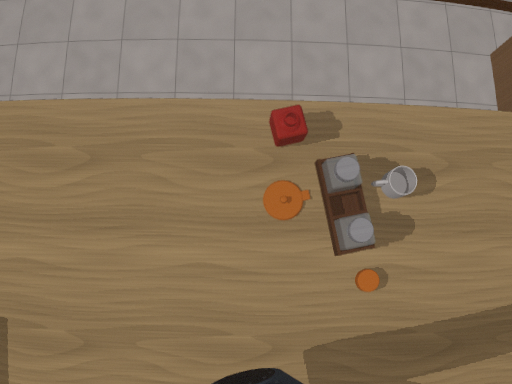

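The top view shows the rack with its near jar cap at about (360,231) and the far cap at (346,168). The mug is at (400,182), the orange lid at (284,200), and the decoys are an orange cap at (368,280) and a red jar at (289,125).

```bash
cat >h.py <<'E'
import numpy as np,cv2
def ray(d,uv):
    uv=np.atleast_2d(np.float64(uv)); p=(uv-[d['cx'],d['cy']])/[d['fx'],d['fy']]
    x=p.copy()
    for _ in range(20): x=p/(1+d['k1']*(x**2).sum(1,keepdims=True))
    v=np.c_[x,np.ones(len(x))]
    if 'rvec' in d:
        R=cv2.Rodrigues(np.float64(d['rvec']))[0]; return -R.T@np.float64(d['tvec']), v@R
    T=d['T']; return T[:3,3], v@T[:3,:3].T
def plane(d,uv,z):
    c,v=ray(d,uv); return c+v*((z-c[2])/v[:,2])[:,None]
E
python3 - <<'E'
from h import *
d=np.load('top.npy',allow_pickle=True).item(); im=d['img']
hsv=cv2.cvtColor(im,cv2.COLOR_RGB2HSV)
m=((hsv[...,1]<35)&(hsv[...,2]>120)).astype(np.uint8)
m[:140]=0;m[:,:310]=0
n,l,st,ce=cv2.connectedComponentsWithStats(cv2.morphologyEx(m,cv2.MORPH_OPEN,np.ones((3,3))))
for i in range(1,n):
    if st[i,4]>60: print('blob',st[i],ce[i].round(1),plane(d,ce[i],.135).round(4))
g=cv2.cvtColor(im,cv2.COLOR_RGB2GRAY)
c=cv2.HoughCircles(g[140:270,310:440],cv2.HOUGH_GRADIENT,1,30,param1=80,param2=12,minRadius=9,maxRadius=17)
if c is not None:
  for q in c[0]: print('circ',q[:2]+[310,140],q[2],plane(d,q[:2]+[310,140],.135).round(4))
# rack
k=((hsv[...,2]<95)&(hsv[...,1]>90)).astype(np.uint8); k[:150]=0;k[258:]=0;k[:,:312]=0;k[:,378:]=0
k=cv2.morphologyEx(k,cv2.MORPH_OPEN,np.ones((2,2)))
r=cv2.minAreaRect(np.argwhere(k)[:,::-1].astype(np.float32)); b=cv2.boxPoints(r)
print(r,plane(d,b,.045).round(4))
v=cv2.resize(im[140:270,310:440],None,fx=4.5,fy=4.5,interpolation=cv2.INTER_CUBIC)
for p in b: cv2.circle(v,tuple(int(x) for x in (p-[310,140])*4.5),4,(0,255,0),-1)
cv2.imwrite('pics/crop.png',v[...,::-1])
E
```

```text
blob [336 157  23  23 410] [347.4 167.8] [[ 0.6789 -0.1903  0.135 ]]
blob [405 168  12  25 192] [410.9 179. ] [[ 0.6553 -0.3487  0.135 ]]
blob [376 171  31  25 502] [392.8 183.9] [[ 0.6424 -0.3021  0.135 ]]
blob [350 218  23  24 430] [361.1 229.5] [[ 0.5322 -0.2214  0.135 ]]
circ [401.5 180.5] 15.2 [[ 0.6511 -0.3244  0.135 ]]
circ [347.5 167.5] 11.8 [[ 0.6797 -0.1907  0.135 ]]
circ [361.5 230.5] 11.8 [[ 0.5298 -0.2223  0.135 ]]
circ [339.5 203.5] 9.35 [[ 0.593  -0.1699  0.135 ]]
((345.3756103515625, 204.91952514648438), (97.36117553710938, 41.137542724609375), 77.90524291992188) [[ 0.7111 -0.1277  0.045 ]
 [ 0.7364 -0.234   0.045 ]
 [ 0.4906 -0.2835  0.045 ]
 [ 0.4686 -0.1786  0.045 ]]
```

View pics/crop.png

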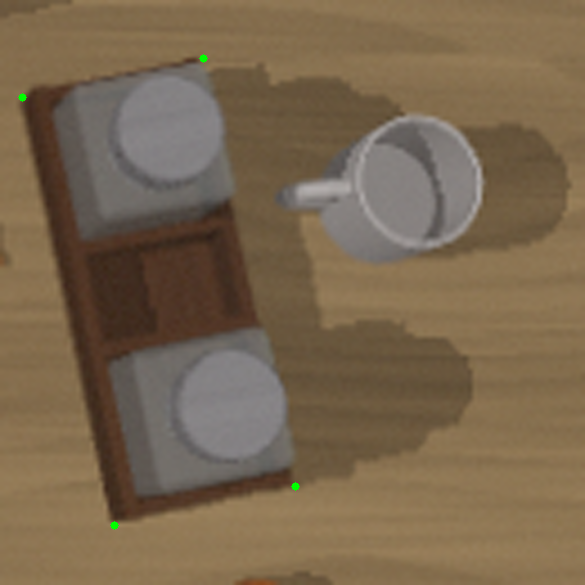

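The crop confirms the near cap as a grey disc at crop (230,405), which is about (361,230) in the full picture. By ray casting it lies at about (0.531, -0.222), and the rack yaw is about 12°.

Emit:
jog_arm:
  rows: "3.0 -1 0 0 0 0 100;3.0 -1 0 0 0 0 100;3.0 -1 0 0 0 0 100;3.0 -1 0 0 0 0 100;3.0 -1 0 0 0 0 100;3.0 -1 0 0 0 0 100;3.0 -1 0 0 0 0 100;3.0 -1 0 0 0 0 100;3.0 -1 0 0 0 0 100;3.0 -1 0 0 0 0 100"
  grip_force: 60

```text
time: 0.93
tool_pos: [0.3903, -0.3125, 0.2129]
tool_rot: [[0.969, 0.246, -0.0], [0.246, -0.969, 0.0], [-0.0, -0.0, -1.0]]
contact_force: [0.5, -1.4, -0.7]
finger_gap: 0.0853
grasp_force: 0.0
```

Emit:
jog_arm:
  rows: "3.0 -1.0 0 0 0 0 100;3.0 -1.0 0 0 0 0 100;3.0 -1.0 0 0 0 0 100;3.0 -1.0 0 0 0 0 100;2.5 -1.0 0 0 0 0 100;0 0 0 0 0 0 100;0 0 0 0 0 0 100"

```text
time: 1.52
tool_pos: [0.518, -0.2287, 0.2124]
tool_rot: [[0.969, 0.248, -0.001], [0.248, -0.969, 0.0], [-0.001, -0.001, -1.0]]
contact_force: [-0.7, -0.1, -0.5]
finger_gap: 0.0856
grasp_force: 0.0
```

```bash
python3 - <<'E'
from h import *
from bench import telemetry,cams
s=telemetry.sense(); d=cams.get_image("wrist")
T=np.eye(4);T[:3,:3]=s['tool_rot'];T[:3,3]=s['tool_pos'];d['T']=T@d['tool_from_camera']
np.save('w.npy',d,allow_pickle=True)
print(s['tool_pos'],s['q'],d['T'].round(3).tolist())
g=cv2.medianBlur(cv2.cvtColor(d['img'],cv2.COLOR_RGB2GRAY),5)
c0,_=ray(d,[[256,192]]); rr=d['fx']*.029/(c0[2]-.135); print('exp r',rr)
c=cv2.HoughCircles(g,cv2.HOUGH_GRADIENT,1,40,param1=80,param2=20,minRadius=int(rr*.85),maxRadius=int(rr*1.15))
im=d['img'].copy()
if c is not None:
  for q in c[0][:4]:
    print(q,plane(d,q[:2],.135).round(4)); cv2.circle(im,(int(q[0]),int(q[1])),int(q[2]),(0,255,0),1)
cv2.imwrite('pics/w0.png',im[...,::-1])
E
```

```text
[ 0.51801139 -0.22870872  0.21236083] [-2.38192957e+01  2.02842681e+01  8.76769551e+00  7.85531414e+01
 -4.72036652e-03  1.41806406e+02] [[0.249, -0.935, -0.251, 0.58], [-0.969, -0.241, -0.063, -0.213], [-0.001, 0.259, -0.966, 0.372], [0.0, 0.0, 0.0, 1.0]]
exp r 35.248717405398715
[419.5  67.5  37.2] [[ 0.6473 -0.3224  0.135 ]]
[258.5 175.5  33.2] [[ 0.533  -0.2223  0.135 ]]
```

View pics/w0.png

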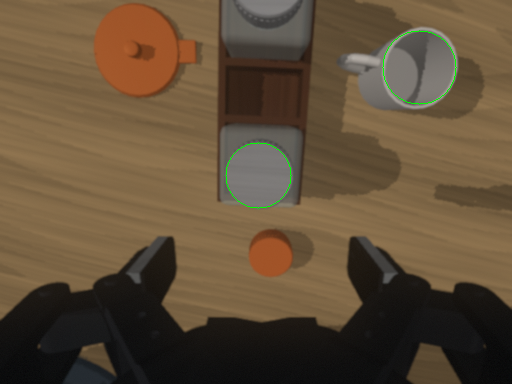

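The wrist view shows the near cap circled at (258,175), with the other jar above it, the mug at (419,67) and the lid at (137,49). The cap centre comes out at (0.532, -0.222), which agrees with the top view. I'll centre on it and turn the wrist so that it has room to rotate both ways.

Emit:
jog_arm:
  rows: "1.5 -0.3 0 0 0 0 100;0 0 0 0 0 -7 100;0 0 0 0 0 -7 100;0 0 0 0 0 -7 100;0 0 0 0 0 -7 100;0 0 0 0 0 -7 100;0 0 2 0 0 -7 100;0 0 2 0 0 -7 100;0 0 0 0 0 -7 100;0 0 0 0 0 0 100"

```text
time: 2.4
tool_pos: [0.5297, -0.2237, 0.1723]
tool_rot: [[0.333, 0.943, -0.002], [0.943, -0.333, 0.001], [-0.0, -0.002, -1.0]]
contact_force: [0.4, -1.0, 0.8]
finger_gap: 0.0853
grasp_force: 0.0
```

Emit:
jog_arm:
  rows: "0.2 0.15 1.2 0 0 0 100;0 0 1.2 0 0 0 100;0 0 1.2 0 0 0 100;0 0 1.1 0 0 0 100;0 0 0 0 0 0 100;0 0 0 0 0 0 100"

```text
time: 2.9
tool_pos: [0.5329, -0.2221, 0.1266]
tool_rot: [[0.341, 0.94, -0.0], [0.94, -0.341, -0.0], [-0.0, -0.0, -1.0]]
contact_force: [-0.0, 0.1, 0.2]
finger_gap: 0.0852
grasp_force: 0.0
```

Emit:
jog_arm:
  rows: "0 0 0.2 0 0 0 70;0 0 0 0 0 0 60;0 0 0 0 0 0 50;0 0 0 0 0 0 50;0 0 0 0 0 0 50;0 0 0 0 0 0 50;0 0 0 0 0 0 50"
  grip_force: 60

```text
time: 3.48
tool_pos: [0.5334, -0.2217, 0.1242]
tool_rot: [[0.338, 0.941, 0.0], [0.941, -0.338, -0.0], [-0.0, 0.0, -1.0]]
contact_force: [-0.9, 0.2, -1.0]
finger_gap: 0.0426
grasp_force: 0.0
```

```bash
python3 -c "
from bench import telemetry
s=telemetry.sense();print(s)"
```

```text
{'time': 3.4833, 'q': array([-2.25652951e+01,  2.30153825e+01, -7.04477661e-02,  6.69072619e+01,
       -9.48254338e-04,  8.71824353e+01]), 'qvel': array([ 0.04448324, -0.0446247 , -0.06771659, -0.08123484, -0.04579342,
       -0.06665381]), 'joint_efforts': array([-2.17862078e-02, -8.43778396e+01,  4.75916612e+01,  8.24471237e-03,
       -8.19380257e-04,  4.71060514e-03]), 'tool_pos': array([ 0.53341223, -0.22166508,  0.12419787]), 'tool_rot': array([[ 3.37879438e-01,  9.41189394e-01,  1.04983884e-04],
       [ 9.41189399e-01, -3.37879433e-01, -6.15482194e-05],
       [-2.24566361e-05,  1.19605597e-04, -9.99999993e-01]]), 'contact_force': array([-0.86066811,  0.22962022, -0.96514555]), 'wrist_torque': array([-0.04320281, -0.01190263,  0.0230513 ]), 'grasp_force': 0.0, 'finger_gap': 0.042589012895963146}
```

The gap closed past 58 mm with no force, so the pads missed the cap. I'll look.

```bash
python3 - <<'E'
from h import *
from bench import telemetry,cams
s=telemetry.sense(); d=cams.get_image("wrist"); e=cams.get_image("scene")
a=d['img']; b=cv2.resize(e['img'][130:330,60:260],(384,384),interpolation=cv2.INTER_CUBIC)
v=cv2.resize(np.hstack([a,b]),(796,341))
cv2.imwrite('pics/w1.png',v[...,::-1])
E
```

```text
(no output)
```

View pics/w1.png

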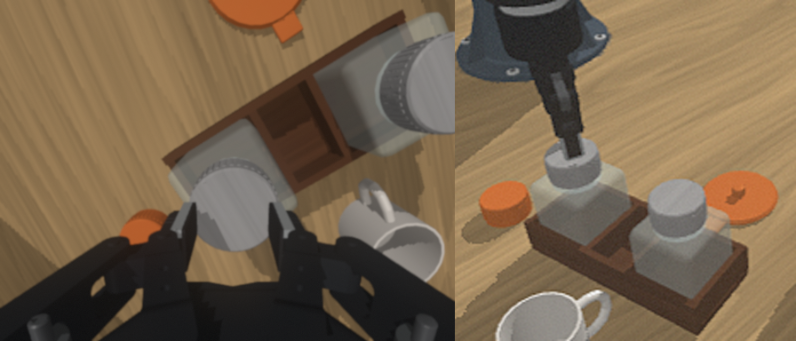

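The wrist view shows the pads at (190,205) and (272,205) narrower than the cap at (233,205), and the side view shows the fingertip ending on or above the cap top. So the tips are higher than the cap, and I'll check the cap height by triangulation.

```bash
python3 - <<'E'
from h import *
from bench import cams
t=np.load('top.npy',allow_pickle=True).item();e=np.load('scene.npy',allow_pickle=True).item();w=np.load('w.npy',allow_pickle=True).item()
def proj(d,P): 
    k=np.array([d['k1'],0,0,0,0]);K=np.array([[d['fx'],0,d['cx']],[0,d['fy'],d['cy']],[0,0,1]])
    return cv2.projectPoints(np.float64([P]),np.float64(d['rvec']),np.float64(d['tvec']),K,k)[0].ravel().round(1)
for z in(.1,.11,.12,.135): print(z,proj(e,[.532,-.222,z]),proj(t,[.532,-.222,z]))
p=np.array([.5334,-.2217,.1242]);y=np.array([.941,-.338,0])
for z in(.107,.112,.117): print('tips',z,proj(e,[*(p+y*.0213)[:2],z]),proj(e,[*(p-y*.0213)[:2],z]))
n=cams.get_image("scene")['img']; 
v=np.hstack([cv2.resize(x[195:275,90:170],(400,400),interpolation=cv2.INTER_CUBIC) for x in(e['img'],n)])
cv2.imwrite('pics/s1.png',v[...,::-1])
E
```

```text
0.1 [130.8 232.1] [357.6 230.5]
0.11 [129.9 228.2] [358.7 230.2]
0.12 [128.9 224.1] [359.7 230. ]
0.135 [127.4 218. ] [361.4 229.6]
tips 0.107 [133.2 235.7] [128.3 223.7]
tips 0.112 [132.7 233.7] [127.8 221.7]
tips 0.117 [132.2 231.7] [127.3 219.7]
```

View pics/s1.png

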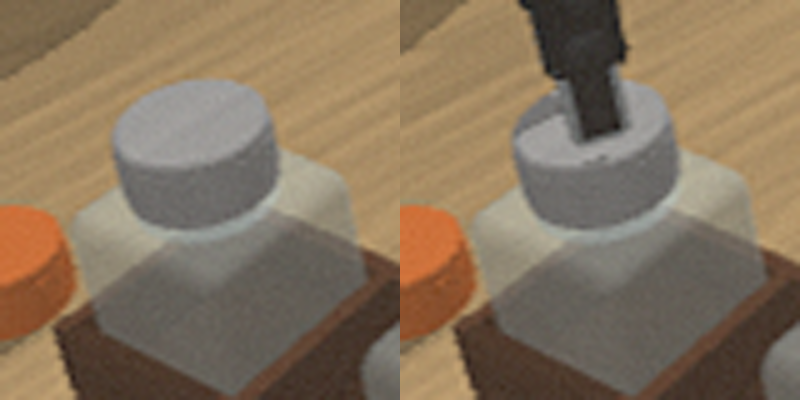

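The cap top does sit at about z = 0.133: its ellipse centre is at crop (193,122), full picture (128.6,219.4). The outer fingertip is drawn at full (130,222.6), which puts it near z = 0.139. So the real tips are about 3 cm higher than the stated geometry gives. I'll reopen, go down 2.8 cm and check contact.

Emit:
jog_arm:
  rows: "0 0 0 0 0 0 100;0 0 0 0 0 0 100;0 0 0 0 0 0 100;0 0 0 0 0 0 100;0 0 0 0 0 0 100;0 0 0.7 0 0 0 100;0 0 0.7 0 0 0 100;0 0 0.7 0 0 0 100;0 0 0.7 0 0 0 100;0 0 0 0 0 0 100"

```text
time: 4.47
tool_pos: [0.5324, -0.2212, 0.0941]
tool_rot: [[0.338, 0.941, -0.002], [0.941, -0.338, 0.001], [0.0, -0.003, -1.0]]
contact_force: [-0.6, 0.0, -0.9]
finger_gap: 0.0852
grasp_force: 0.0
```

Emit:
jog_arm:
  rows: "0 0 0 0 0 0 80;0 0 0 0 0 0 70;0 0 0 0 0 0 60;0 0 0 0 0 0 60;0 0 0 0 0 0 60;0 0 0 0 0 0 60"
  grip_force: 50

```text
time: 4.97
tool_pos: [0.5338, -0.2218, 0.0966]
tool_rot: [[0.338, 0.941, 0.001], [0.941, -0.338, -0.0], [0.0, 0.001, -1.0]]
contact_force: [0.5, 0.0, 5.4]
finger_gap: 0.0565
grasp_force: 52.2
```

```bash
python3 - <<'E'
from h import *
from bench import cams,telemetry
s=telemetry.sense();print(s['finger_gap'],s['grasp_force'],s['wrist_torque'],s['contact_force'])
n=cams.get_image("scene")['img']; 
cv2.imwrite('pics/s2.png',cv2.resize(n[195:275,90:170],(400,400),interpolation=cv2.INTER_CUBIC)[...,::-1])
E
```

```text
0.056467888653686925 52.182789193466306 [ 0.01181585 -0.11581649  0.02635418] [0.52572157 0.01106427 5.35645952]
```

View pics/s2.png

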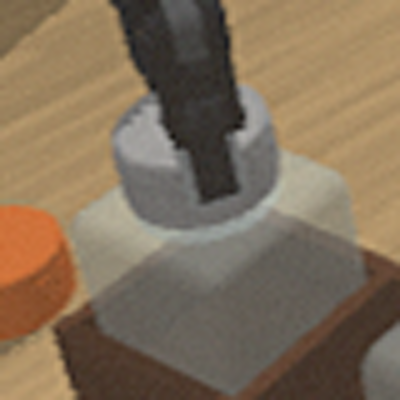

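The finger pad now sits on the cap's side at crop (215,170), and the cap is gripped with 52 N. I'll try it anticlockwise (negative tool z) in small steps.

Emit:
jog_arm:
  rows: "0 0 0 0 0 -3 50;0 0 0 0 0 -3 50;0 0 0 0 0 -3 50;0 0 0 0 0 -3 50;0 0 0 0 0 -2 50;0 0 0 0 0 0 50"
  grip_force: 60

```text
time: 5.52
tool_pos: [0.5338, -0.222, 0.0964]
tool_rot: [[0.1, 0.995, 0.001], [0.995, -0.1, -0.0], [-0.0, 0.001, -1.0]]
contact_force: [2.5, -0.3, 3.5]
finger_gap: 0.0565
grasp_force: 63.1
```

```bash
python3 -c "
from bench import telemetry
s=telemetry.sense();print(s['q'],s['wrist_torque'],s['contact_force'],s['joint_efforts'],s['finger_gap'])"
```

```text
[-2.25827728e+01  2.38926222e+01 -2.89582033e+00  6.31542060e+01
  5.69201388e-03  7.31708355e+01] [-0.07917103 -0.47124425 -1.92804699] [ 2.47380745 -0.25591521  3.51359796] [  1.81055345 -82.44451761  44.06106591   1.0268769   -0.17232886
  -3.1699352 ] 0.05650714239993098
```

The torque is 1.9 N m against turning, so the cap binds and the thread is reversed. I'll turn clockwise.

Emit:
jog_arm:
  rows: "0 0 0 0 0 4 50;0 0 0 0 0 4 50;0 0 0 0 0 4 50;0 0 0 0 0 4 50;0 0 0 0 0 4 50;0 0 0 0 0 4 50;0 0 0 0 0 0 50"

```text
time: 6.1
tool_pos: [0.5336, -0.2217, 0.0964]
tool_rot: [[0.501, 0.865, 0.0], [0.865, -0.501, -0.0], [-0.0, 0.001, -1.0]]
contact_force: [-0.2, 0.3, 6.1]
finger_gap: 0.0561
grasp_force: 63.7
```

```bash
python3 -c "
from bench import telemetry
s=telemetry.sense();print(s['q'],s['wrist_torque'],s['contact_force'],s['tool_pos'],s['finger_gap'])"
```

```text
[-2.25618129e+01  2.38856867e+01 -2.90335767e+00  6.31777307e+01
 -5.43160970e-03  9.75023210e+01] [-0.06299582 -0.05648915 -0.02382216] [-0.17845457  0.27881853  6.10105877] [ 0.53357535 -0.22172312  0.0964223 ] 0.05610114363583236
```

Emit:
jog_arm:
  rows: "0 0 0 0 0 5 50;0 0 0 0 0 5 50;0 0 0 0 0 5 50;0 0 0 0 0 5 50;0 0 0 0 0 0 50"

```text
time: 6.52
tool_pos: [0.5336, -0.2218, 0.0964]
tool_rot: [[0.768, 0.641, 0.001], [0.641, -0.768, -0.0], [0.0, 0.001, -1.0]]
contact_force: [0.3, 0.4, 5.4]
finger_gap: 0.0562
grasp_force: 63.7
```

```bash
python3 -c "
from bench import telemetry
s=telemetry.sense();print(s['q'][5],s['wrist_torque'],s['contact_force'],s['tool_pos'])"
```

```text
117.56886974843133 [-0.02520518 -0.0645733  -0.00291268] [0.29230159 0.42122375 5.36625952] [ 0.53360939 -0.22175477  0.09644094]
```

Emit:
jog_arm:
  rows: "0 0 0 0 0 5 50;0 0 0 0 0 5 50;0 0 0 0 0 5 50;0 0 0 0 0 5 50;0 0 0 0 0 5 50;0 0 0 0 0 3 50;0 0 0 0 0 0 50;0 0 0 0 0 0 50"

```text
time: 7.18
tool_pos: [0.5337, -0.2218, 0.0965]
tool_rot: [[0.977, 0.211, 0.001], [0.211, -0.977, -0.001], [0.001, 0.001, -1.0]]
contact_force: [0.3, -0.7, 6.1]
finger_gap: 0.0562
grasp_force: 63.7
```

```bash
python3 -c "
from bench import telemetry
s=telemetry.sense();print(s['q'][5],s['wrist_torque'],s['contact_force'],s['tool_pos'])"
```

```text
145.25633512627283 [-0.21282256 -0.17676791 -0.03745682] [ 0.33270518 -0.70438472  6.07344523] [ 0.5337454  -0.22182404  0.09650174]
```

There was no resistance and the turn from the stop is 72°. I'll lift gently and watch the force.

Emit:
jog_arm:
  rows: "0 0 -0.1 0 0 0 50;0 0 -0.1 0 0 0 50;0 0 -0.1 0 0 0 50;0 0 -0.1 0 0 0 50;0 0 0 0 0 0 50"

```text
time: 7.6
tool_pos: [0.5332, -0.2217, 0.1001]
tool_rot: [[0.977, 0.212, -0.0], [0.212, -0.977, 0.0], [-0.0, -0.0, -1.0]]
contact_force: [0.6, -1.8, -0.3]
finger_gap: 0.056
grasp_force: 63.7
```

Emit:
jog_arm:
  rows: "0 0 -0.3 0 0 0 50;0 0 -0.3 0 0 0 50;0 0 -0.3 0 0 0 50;0 0 -0.3 0 0 0 50;0 0 0 0 0 0 50"

```text
time: 8.02
tool_pos: [0.5337, -0.2217, 0.1129]
tool_rot: [[0.977, 0.212, 0.001], [0.212, -0.977, -0.0], [0.001, 0.0, -1.0]]
contact_force: [-0.3, 0.2, -0.1]
finger_gap: 0.0562
grasp_force: 63.7
```

Only the cap's weight shows, so I'll keep lifting to about 12 cm above the closed height.

Emit:
jog_arm:
  rows: "0 0 -0.8 0 0 0 50;0 0 -0.8 0 0 0 50;0 0 -1 0 0 0 50;0 0 -1.2 0 0 0 50;0 0 -1.5 0 0 0 50;0 0 -1.5 0 0 0 50;0 0 -1.5 0 0 0 50;0 0 -1.2 0 0 0 50;0 0 -0.8 0 0 0 50;0 0 0 0 0 0 50"

```text
time: 8.85
tool_pos: [0.5341, -0.2219, 0.2174]
tool_rot: [[0.977, 0.212, 0.003], [0.212, -0.977, -0.001], [0.002, 0.002, -1.0]]
contact_force: [-0.6, -1.0, -0.8]
finger_gap: 0.0562
grasp_force: 63.8
```

Emit:
jog_arm:
  rows: "0 0 0 0 0 0 50;0 0 0 0 0 0 50;0 0 0 0 0 0 50;0 0 0 0 0 0 50"

```text
time: 9.18
tool_pos: [0.5331, -0.2216, 0.2145]
tool_rot: [[0.977, 0.212, -0.001], [0.212, -0.977, 0.0], [-0.001, -0.001, -1.0]]
contact_force: [-0.5, -0.4, -0.7]
finger_gap: 0.056
grasp_force: 63.8
```

```bash
python3 - <<'E'
from h import *
from bench import cams
n=cams.get_image("scene")['img']; 
cv2.imwrite('pics/s3.png',cv2.resize(n[140:340,50:300],(750,600),interpolation=cv2.INTER_CUBIC)[...,::-1])
E
```

```text
(no output)
```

View pics/s3.png

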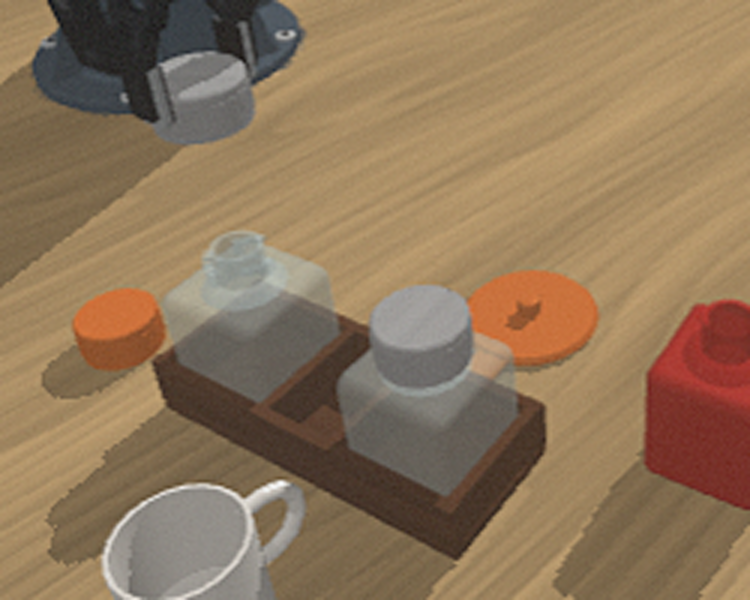

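The cap is held upright in the gripper at (205,95) above the open jar, whose neck is at (237,260). The jar is seated and nothing else has moved.

```bash
python3 -c "
from bench import ctrl
print(ctrl.close_job())"
```

```text
the job is handed in; nothing more can be done
None
```

The near jar's cap bound anticlockwise, so it has a reverse thread; I unscrewed it clockwise, lifted it straight off, and handed the job in with the cap held upright about 12 cm above its closed height, the jar still seated and nothing else visibly moved (the hand-in gave no verdict).

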